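# Pack a reagent bottle and a timer into a divided carrier

### The job

Pack the low grey carrier box on the table: stand the smaller of the two screw-capped reagent bottles at the front of the table (the squat one with the black cap) in its square bay, and stand the timer in the narrow bay beside it, turned so that it fits along the slot. Both must stand upright on the floor of their bays, set down rather than dropped; leave the large bottle, the dropper bottle and the tape roll where they are.

Things in the scene. Friction and masses are not known exactly. Their poses are not given: they have to be found in the camera images.
- carrier: Low open grey plastic box with one cross divider, 88 mm (its x) by 136 mm (its y) by 34 mm high; walls and divider 4 mm, floor 5 mm thick. It does not move when pushed. Origin: centre of its underside; z up. Square bay (80 x 80 mm inside) towards its -y end, narrow bay (80 mm along its x, 44 mm along its y) at its +y end.
- bottle_bay (a point): Point at the centre of the square bay, on the upper side of the bay floor (carrier frame: 0, -24, 5 mm). Axes as the carrier's.
- timer_bay (a point): Point at the centre of the narrow bay, on the upper side of the bay floor (carrier frame: 0, 42, 5 mm). Axes as the carrier's. The slot's length runs along the carrier's x.
- small_bottle: The smaller reagent bottle: round, amber-brown body with white label and black screw cap, 58 mm in diameter, straight-sided to about 70 mm, shoulder above (solid to the touch up to 92 mm at full width), 111 mm high with the 30 mm cap; about 0.18 kg. Stands upright. Origin: centre of its underside, z up along its axis.
- timer: White digital timer standing upright on its foot, display on one broad side: 23 mm thick (its x, solid from -10 to +12 mm), 58 mm wide (its y), 60 mm high; about 0.07 kg. Grip it front to back, across the 23 mm. Origin: centre of its underside, z up. Either face may look either way in the bay.
- large_bottle: Bystander: the larger, whitish reagent bottle with white cap, 68 mm in diameter, 148 mm high, upright. Origin: centre of its underside.
- dropper: Bystander: small blue bottle with long white nozzle, 34 mm in diameter, 104 mm high, upright. Origin: centre of its underside. Fixed furniture near the work: a black bench imager 286 mm tall fills x > 0.50 m, y from -0.14 to -0.51 m (rise over it at the start); a black reader 111 mm tall fills x > 0.58 m, y from -0.04 to 0.18 m.
- tape: Bystander: white roll of tape lying flat, 60 mm in diameter, 19 mm high. Origin: centre of its underside.
Things that resemble listed ones, but are neither listed nor needed, are in the scene too. Leave any purple look-alike of the small_bottle alone.

How it is judged:
By the outcome, as a careful person would: the job done as asked, in the order asked, and still so for the second after the job is handed in, with the robot touching nothing.
It also fails if it takes over 64 s, if anything falls off the work surface, if the arm or the gripper's body presses on something with over 40 N, if the wrist force passes 120 N, or if a joint passes its speed limit or range.

### The arm

A 7-joint arm with a two-finger parallel gripper is mounted at the origin on a cart in front of the work surface, level with it; the furniture and walls round the work are solid. World frame = base frame: x ahead of the robot, y to its left, z up, the work surface at z = 0. Lengths are in m, angles in rad, forces in N, time in s.
With the tool pointing down it reaches from about 0.425 to 0.875 m from the base axis. Payload 4.7 kg.
Tool frame: the origin (TCP) lies between the finger pads; the fingertips stand 14 mm ahead of it and the grasp point (between the pads) lies 5 mm behind it; z points along the fingers, y is the line along which they close (so a half turn about z gives the same grasp; the last joint's range is limited). The gripper opens to 87 mm and grips with 3 to 60 N. Pads are 19 mm wide; open, the fingers measure 117 mm over their backs; the gripper's body (75 mm by 190 mm) begins 51 mm behind the grasp point.
Start: joints at [-1.324, 0.321, -0.07, 1.45, 0.023, 1.371, -0.057], TCP at [0.15, 0.632, 0.237] pointing down, gripper open.
Joint ranges: [-2.86, 2.86], [-0.3, 2.09], [-1.38, 1.24], [0.06, 2.45], [-1.56, 4.7], [0.09, 2.05], [-2.69, 2.69]. Speed limits (rad/s): [2.57, 2.57, 3.14, 3.14, 3.14, 3.14, 3.14].

### API

Orientations are given as a rotation vector (axis times angle).
In Python, from bench import ctrl gives the robot as it stands.
- The arm moves only by the tool step_arm, never from a script. Its argument "commands" is a list of rows, each an object with "travel": the shift along the tool's x, y, z in m, a list of three; "turn": the turn, a rotation vector about the tool's x, y, z in degrees, a list of three. A call has 1 to 5 rows; each row is the pose to reach, as a shift and turn from the pose commanded when the call began, along the tool's axes at that moment; what a row does not reach only later rows make up. A row lasts 1/10 s, in which the tool goes at most 50 mm and 8.59 degrees, less where a joint would pass 70% of its speed; a pose out of reach is approached as far as the arm can. A call with a gripper value outside its range is refused whole. "gripper" is the opening, from 0 (shut) to 1 (fully open), set as the call begins (left out, the last holds). The fingers move at their own pace and stop on an object; "force" is the grip in N (left out, the last holds). Time passes only in rows, so rows that repeat a pose let the fingers close. It gives the time, the measured TCP pose, the force, the opening and the grip force at its end, in the units of the state.
- ctrl.get_state(): the state, without advancing time (a new reading comes with each control period).
- ctrl.get_image(name): name is "scene" or "top" or "wrist"; returns the picture (400x640x3 uint8, red, green, blue); there is no depth.
- ctrl.camera_model(name): a dict with "fx", "fy", "cx", "cy" (pixels), "k1" (the pictures are not rectified: a ray, as slopes to the right and down, at radius r is drawn at 1 + k1 r^2 times it, then the intrinsics apply), "R" (3x3) and "t" (3): a world point X has camera coordinates R X + t; the wrist camera has in their place "T_tool_cam" (4x4, takes a point from camera to tool coordinates, whose origin is the TCP and whose axes are the flange's). Camera axes: x right, y down, z forward; pixel columns grow to the right and rows downward; lengths in m; the calibration is good to about 2 mm. A picture is of the moment at which its call begins: read the wrist's pose just before it. camera_model takes no time and is no camera call.
- ctrl.close_job(): hands the job in; it is judged then, once.
The state is a dict: "time": time; "joint_positions": joint angles; "qd": joint speeds; "joint_torque": joint torques, N m; "position": TCP position; "tool_rot": TCP orientation; "ft_force": force on the tool from outside, world axes, zero at the start; "torque": the same for the moment, N m; "grip_width": opening from 0.0 (shut) to 1.0 (fully open); "grip_force": force on a finger pad.
Only numpy, scipy, OpenCV 4.12 (cv2) and the standard library are available. Lean on these libraries where they do the work, as an engineer would, in place of code of your own. Each camera call takes 0.05 s, during which the arm holds its last target. There are 200 camera calls.

## Working session

There is one attempt and no reset: what is moved stays moved. The work goes in short steps, Python scripts to look and compute and a tool call to move; the robot and the scene stay as the last step left them, time stands still between calls to the robot, and variables do not carry over. Pictures are saved under pics/ and viewed, at most 12 in all, crops included, and the job is handed in when it is done.

Besides the shell and the picture viewer there is one more tool, called after "Call:" by a JSON object that holds its "api" and its "payload", one argument or row to a line. step_arm: Moves the arm, as the interface text tells. Its arguments: {"type":"object","properties":{"commands":{"type":"array"},"gripper":{"type":"number"},"force":{"type":"number"}},"required":["commands"]}

```bash
mkdir -p pics; cat > h.py <<'E'
import numpy as np, cv2
from scipy.spatial.transform import Rotation as Ro
from bench import ctrl
def grab(n,f):
    s=ctrl.get_state(); im=ctrl.get_image(n); cv2.imwrite('pics/'+f,im[:,:,::-1]); return s,im
def ray(n,u,v,s=None):
    m=ctrl.camera_model(n); a=np.array([(u-m['cx'])/m['fx'],(v-m['cy'])/m['fy']])
    p=a.copy()
    for _ in range(20): p=a/(1+m['k1']*(p@p))
    d=np.array([*p,1.])
    if n=='wrist':
        T=np.array(m['T_tool_cam']);R=Ro.from_rotvec(s['tool_rot']).as_matrix()
        return R@T[:3,3]+np.array(s['position']),R@T[:3,:3]@d
    R=np.array(m['R']);return -R.T@np.array(m['t']),R.T@d
def at(n,u,v,z,s=None):
    o,d=ray(n,u,v,s); return o+d*(z-o[2])/d[2]
def proj(n,X,s=None):
    m=ctrl.camera_model(n)
    if n=='wrist':
        T=np.array(m['T_tool_cam']);R=Ro.from_rotvec(s['tool_rot']).as_matrix()
        c=T[:3,:3].T@(R.T@(np.array(X)-s['position'])-T[:3,3])
    else: c=np.array(m['R'])@X+np.array(m['t'])
    p=c[:2]/c[2]; p=p*(1+m['k1']*(p@p)); return p*[m['fx'],m['fy']]+[m['cx'],m['cy']]
E
python3 - <<'E'
from h import *
s,_=grab('scene','s0.png'); grab('top','t0.png')
print(s); print(Ro.from_rotvec(s['tool_rot']).as_matrix().round(3))
for n in('scene','top'):
  o,d=ray(n,320,200); print(n,o,d)
print(ctrl.camera_model('wrist'))
E
```

```text
{'time': 0.0, 'joint_positions': array([-1.32389154,  0.32182736, -0.07008238,  1.4516376 ,  0.02261974,
        1.37077471, -0.05689947]), 'qd': array([-1.13148542e-04, -2.53800087e-03,  5.09174279e-05, -3.93083413e-04,
        3.51553402e-04, -9.62630900e-05, -1.29109845e-03]), 'joint_torque': array([-1.41976589e-04, -4.91280019e+01, -4.04051598e-01, -3.12529886e+01,
       -6.39930367e-02,  4.35029995e-02,  1.57211844e-04]), 'position': array([0.14989856, 0.63196293, 0.2354774 ]), 'tool_rot': array([-3.64801855e-01, -3.12023722e+00,  2.91735940e-03]), 'ft_force': array([-1.10080244,  0.03615138,  0.99212676]), 'torque': array([0.00414694, 0.01098464, 0.00552195]), 'grip_force': 0.0, 'grip_width': 1.000985796841803}
[[-0.973  0.231 -0.   ]
 [ 0.231  0.973 -0.002]
 [-0.    -0.002 -1.   ]]
scene [ 0.04799261 -0.29171847  0.45552075] [ 0.67586381  0.57059402 -0.46656807]
top [0.55339681 0.22702494 0.99074648] [ 0.09536664  0.01560653 -0.9953313 ]
{'fx': 307.94768007992167, 'fy': 307.94768007992167, 'cx': 320.79536844367675, 'cy': 196.97301256170735, 'k1': -0.04558627824306534, 'T_tool_cam': array([[ 5.85926287e-04, -9.61933994e-01, -2.73281262e-01,
         7.43550229e-02],
       [ 9.99999417e-01,  3.15866149e-04,  1.03220966e-03,
        -3.54788595e-04],
       [-9.06597263e-04, -2.73281708e-01,  9.61933618e-01,
        -1.47469891e-01],
       [ 0.00000000e+00,  0.00000000e+00,  0.00000000e+00,
         1.00000000e+00]])}
```

View pics/s0.png

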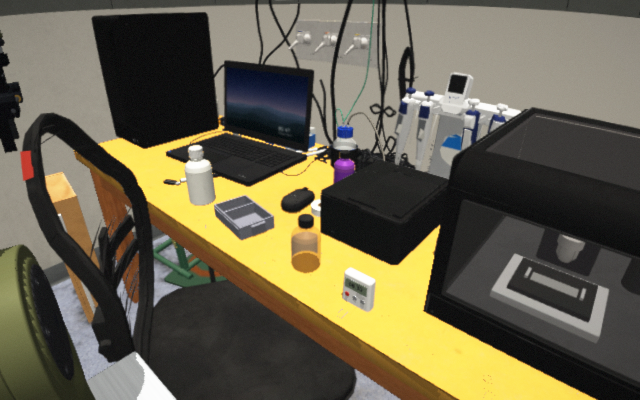

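View pics/t0.png

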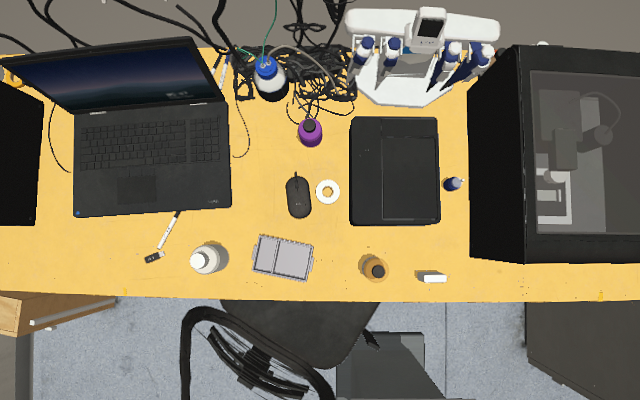

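Scene: the amber black-capped bottle is at top px (375,270), the timer at (432,278), the carrier at (283,257) with its narrow bay to the left, and the white large bottle at (208,258). Things that could be taken for the small bottle: amber (375,270), purple (310,132), blue-capped (268,75), white (208,258). By the description I choose the amber one and check it in a close crop.

```bash
python3 - <<'E'
import cv2,numpy as np
t=cv2.imread('pics/t0.png')[225:305,190:450]; s=cv2.imread('pics/s0.png')[190:315,200:390]
cv2.imwrite('pics/c1.png',cv2.resize(t,None,fx=3,fy=3,interpolation=cv2.INTER_CUBIC))
a=cv2.resize(t,None,fx=3,fy=3,interpolation=2); b=cv2.resize(s,(508,334),interpolation=2)
o=np.zeros((580,780,3),np.uint8); o[:240]=a; o[246:580,:508]=b
cv2.imwrite('pics/c1.png',o)
E
```

```text
(no output)
```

View pics/c1.png

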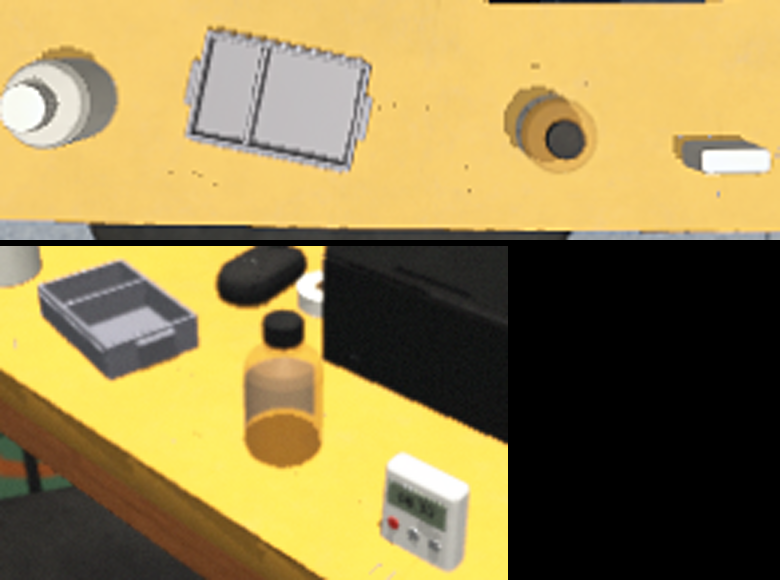

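```bash
python3 - <<'E'
from h import *
f=lambda a,b:(190+(a+.5)/3-.5,225+(b+.5)/3-.5)
print('cap',at('top',*f(565,139),.111))
# scene check cap top center crop (283,318)
k=508/190
print('cap scene',at('scene',200+283/k,190+(318-246)/k,.108), 'bottom ell', at('scene',200+283/k,190+(438-246)/k,.003))
T=[at('top',*f(*p),.06) for p in((702,150),(769,150),(769,172),(702,172))]
print('timer',np.round(T,4),np.mean(T,0))
C=np.array([at('top',*f(*p),.034) for p in((208,30),(370,62),(350,170),(188,137))]); print(C.round(4),C.mean(0))
for i in range(4):
  e=C[(i+1)%4]-C[i]; print(np.linalg.norm(e),np.degrees(np.arctan2(e[1],e[0])))
print('large',at('top',*f(24,107),.148),'drop',at('top',452,184,.05),'tape',at('top',328,192,.019))
E
```

```text
cap [0.48142697 0.11044368 0.111     ]
cap scene [0.48229542 0.10888171 0.108     ] bottom ell [0.48271844 0.11000785 0.003     ]
timer [[ 0.4696 -0.0038  0.06  ]
 [ 0.4698 -0.0568  0.06  ]
 [ 0.4527 -0.0567  0.06  ]
 [ 0.4525 -0.0038  0.06  ]] [ 0.46113928 -0.03026107  0.06      ]
[[0.5587 0.3892 0.034 ]
 [0.5348 0.2575 0.034 ]
 [0.4484 0.2723 0.034 ]
 [0.4724 0.4033 0.034 ]] [0.50357817 0.33057511 0.034     ]
0.13382815778379556 -100.28345263903374
0.08769674390210072 170.28537620628944
0.13320337192336393 79.58651127609811
0.08740290931244342 -9.302878294318417
large [0.50094844 0.50124045 0.148     ] drop [ 0.68624283 -0.07737477  0.05      ] tape [0.66668661 0.22266371 0.019     ]
```

```bash
python3 - <<'E'
from h import *
s=ctrl.get_state()
print(proj('scene',s['position']),proj('top',s['position']),proj('scene',[0,0,.3]),proj('top',[0,0,.3]))
for uv in((65,117),(28,165),(145,290)):
  o,d=ray('scene',*uv)
  for k in np.arange(.2,1.2,.1):
    X=o+d*k; print(uv,X.round(3),proj('top',X).round())
E
```

```text
[ 10.18304286 137.01802491] [114.38076072 441.72120629] [-70.38373138 296.22809235] [450.43623263 551.56195596]
(65, 117) [ 0.104 -0.052  0.403] [506. 535.]
(65, 117) [0.132 0.068 0.376] [425. 510.]
(65, 117) [0.16  0.188 0.35 ] [347. 483.]
(65, 117) [0.188 0.308 0.323] [274. 456.]
(65, 117) [0.216 0.428 0.297] [208. 429.]
(65, 117) [0.244 0.548 0.27 ] [148. 403.]
(65, 117) [0.273 0.668 0.244] [ 95. 379.]
(65, 117) [0.301 0.788 0.217] [ 48. 357.]
(65, 117) [0.329 0.908 0.191] [  6. 336.]
(65, 117) [0.357 1.028 0.164] [-30. 318.]
(28, 165) [ 0.08  -0.042  0.378] [493. 539.]
(28, 165) [0.095 0.082 0.339] [410. 517.]
(28, 165) [0.111 0.207 0.3  ] [334. 494.]
(28, 165) [0.127 0.331 0.262] [266. 470.]
(28, 165) [0.143 0.456 0.223] [205. 448.]
(28, 165) [0.159 0.581 0.184] [151. 427.]
(28, 165) [0.174 0.705 0.145] [104. 408.]
(28, 165) [0.19  0.83  0.107] [ 62. 390.]
(28, 165) [0.206 0.955 0.068] [ 26. 374.]
(28, 165) [0.222 1.079 0.029] [ -5. 359.]
(145, 290) [ 0.102 -0.119  0.316] [523. 500.]
(145, 290) [ 0.129 -0.032  0.246] [461. 465.]
(145, 290) [0.156 0.054 0.177] [408. 434.]
(145, 290) [0.183 0.141 0.107] [363. 407.]
(145, 290) [0.21  0.227 0.037] [324. 382.]
(145, 290) [ 0.237  0.314 -0.032] [290. 361.]
(145, 290) [ 0.265  0.4   -0.102] [261. 343.]
(145, 290) [ 0.292  0.487 -0.172] [236. 326.]
(145, 290) [ 0.319  0.573 -0.241] [213. 312.]
(145, 290) [ 0.346  0.66  -0.311] [194. 299.]
```

```bash
python3 - <<'E'
from h import *
grab('wrist','w0.png')
E
```

```text
(no output)
```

View pics/w0.png

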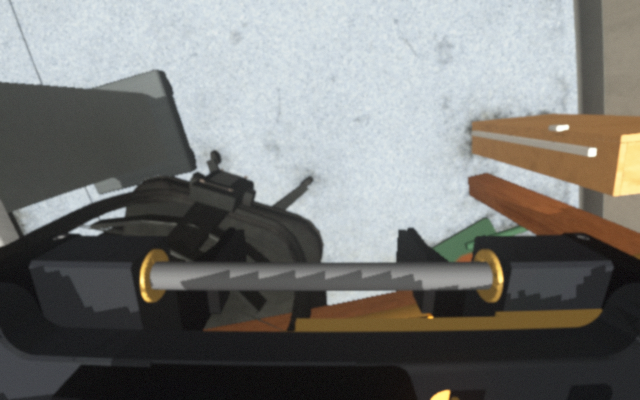

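The wrist view shows the chair back by the left finger at (240,200). From the rays, its top is at z≈0.28, so I rise first.

Call:
{"api": "step_arm", "payload": {
  "commands": [
    {"travel": [0, 0, -0.045], "turn": [0, 0, 0]},
    {"travel": [0, 0, -0.09], "turn": [0, 0, 0]},
    {"travel": [0, 0, -0.135], "turn": [0, 0, 0]},
    {"travel": [0, 0, -0.18], "turn": [0, 0, 0]},
    {"travel": [0, 0, -0.18], "turn": [0, 0, 0]}
  ],
  "gripper": 1
}}

```text
time: 0.65
position: [0.1502, 0.634, 0.4243]
tool_rot: [0.365, 3.119, 0.019]
ft_force: [0.8, 0.1, 0.1]
grip_width: 1.006
grip_force: 0.0
```

```bash
cat >> h.py <<'E'
def go(p,yaw=None):
    "print tool-axis travel and z-turn to world p, tool y axis at world angle yaw (deg)"
    s=ctrl.get_state(); R=Ro.from_rotvec(s['tool_rot']).as_matrix()
    print('pos',s['position'].round(4),'t',round(s['time'],2),'travel',(R.T@(np.array(p)-s['position'])).round(4),'z',R[:,2].round(3),'yaw',np.degrees(np.arctan2(R[1,1],R[0,1])).round(2), 'F',s['ft_force'].round(1),'grip',s['grip_width'],s['grip_force'])
E
python3 -c "
from h import *
go([.482,.11,.40])"
```

```text
pos [0.1502 0.634  0.4243] t 0.65 travel [-0.4437 -0.4336  0.019 ] z [ 0.002  0.012 -1.   ] yaw 76.66 F [0.8 0.1 0.1] grip 1.0061628581326318 0.0
```

Call:
{"api": "step_arm", "payload": {
  "commands": [
    {"travel": [-0.035, -0.034, 0], "turn": [0, 0, 0]},
    {"travel": [-0.07, -0.068, 0], "turn": [0, 0, 0]},
    {"travel": [-0.105, -0.102, 0], "turn": [0, 0, 0]},
    {"travel": [-0.14, -0.136, 0], "turn": [0, 0, 0]},
    {"travel": [-0.175, -0.17, 0], "turn": [0, 0, 0]}
  ]
}}

```text
time: 1.15
position: [0.2818, 0.4247, 0.416]
tool_rot: [-0.365, -3.12, 0.001]
ft_force: [1.6, -0.0, -0.5]
grip_width: 1.001
grip_force: 0.0
```

Call:
{"api": "step_arm", "payload": {
  "commands": [
    {"travel": [-0.035, -0.034, 0], "turn": [0, 0, 0]},
    {"travel": [-0.07, -0.068, 0], "turn": [0, 0, 0]},
    {"travel": [-0.105, -0.102, 0], "turn": [0, 0, 0]},
    {"travel": [-0.14, -0.136, 0], "turn": [0, 0, 0]},
    {"travel": [-0.175, -0.17, 0], "turn": [0, 0, 0]}
  ]
}}

```text
time: 1.65
position: [0.4127, 0.2189, 0.4162]
tool_rot: [-0.365, -3.12, -0.0]
ft_force: [0.4, 1.0, 0.0]
grip_width: 1.003
grip_force: 0.0
```

```bash
python3 -c "
from h import *
go([.482,.11,.25])"
```

```text
pos [0.4127 0.2189 0.4162] t 1.65 travel [-0.0926 -0.09    0.1662] z [-0.  0. -1.] yaw 76.67 F [0.4 1.  0. ] grip 1.0034863154948654 0.0
```

Call:
{"api": "step_arm", "payload": {
  "commands": [
    {"travel": [-0.03, -0.028, 0.02], "turn": [0, 0, 0]},
    {"travel": [-0.06, -0.056, 0.05], "turn": [0, 0, 0]},
    {"travel": [-0.09, -0.08, 0.08], "turn": [0, 0, 0]},
    {"travel": [-0.09, -0.08, 0.11], "turn": [0, 0, 0]},
    {"travel": [-0.09, -0.08, 0.15], "turn": [0, 0, 0]}
  ]
}}

```text
time: 2.15
position: [0.4822, 0.1209, 0.266]
tool_rot: [0.37, 3.118, 0.002]
ft_force: [-0.7, 1.2, 0.5]
grip_width: 0.996
grip_force: 0.0
```

Call:
{"api": "step_arm", "payload": {
  "commands": [
    {"travel": [0, 0, 0], "turn": [0, 0, 0]},
    {"travel": [0, 0, 0], "turn": [0, 0, 0]},
    {"travel": [0, 0, 0], "turn": [0, 0, 0]}
  ]
}}

```text
time: 2.45
position: [0.4823, 0.1229, 0.2688]
tool_rot: [0.364, 3.118, 0.003]
ft_force: [0.1, 0.0, 0.2]
grip_width: 0.999
grip_force: 0.0
```

```bash
python3 -c "
from h import *
go([.482,.11,.25])
s,im=grab('wrist','w1.png')
print(proj('wrist',[.482,.11,.111],s),proj('wrist',[.461,-.03,.06],s))"
```

```text
pos [0.4823 0.1229 0.2688] t 2.45 travel [-0.0027 -0.0126  0.0188] z [ 0.003  0.001 -1.   ] yaw 76.7 F [0.1 0.  0.2] grip 0.998661610105637 0.0
[308.18320399 187.48167172] [192.32429634 186.62826077]
```

View pics/w1.png

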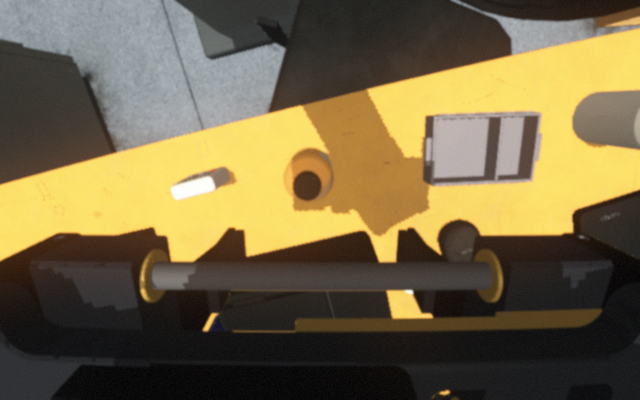

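The wrist view shows the cap at (307,185) against a predicted (308,187), the timer top at (193,187) against (192,187), and the carrier at (482,148). The estimates agree, so I enlarge for the timer and carrier corners.

```bash
python3 - <<'E'
import cv2,numpy as np
w=cv2.imread('pics/w1.png')
a=cv2.resize(w[100:200,410:560],None,fx=5,fy=5,interpolation=2); b=cv2.resize(w[165:215,160:250],None,fx=8,fy=8,interpolation=2)[:, :]
cv2.imwrite('pics/c2.png',np.vstack([a[:,:750],np.zeros((0,750,3),np.uint8)])[:500])
o=np.zeros((600,750,3),np.uint8); o[:350]=cv2.resize(w[100:200,410:560],(525,350),interpolation=2)[:, :].repeat(1,1) if 0 else np.pad(cv2.resize(w[100:200,410:560],(525,350),interpolation=2),((0,0),(0,225),(0,0)))
o[350:600]=np.pad(cv2.resize(w[165:215,160:250],(450,250),interpolation=2),((0,0),(0,300),(0,0)))
cv2.imwrite('pics/c2.png',o)
E
```

```text
(no output)
```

View pics/c2.png

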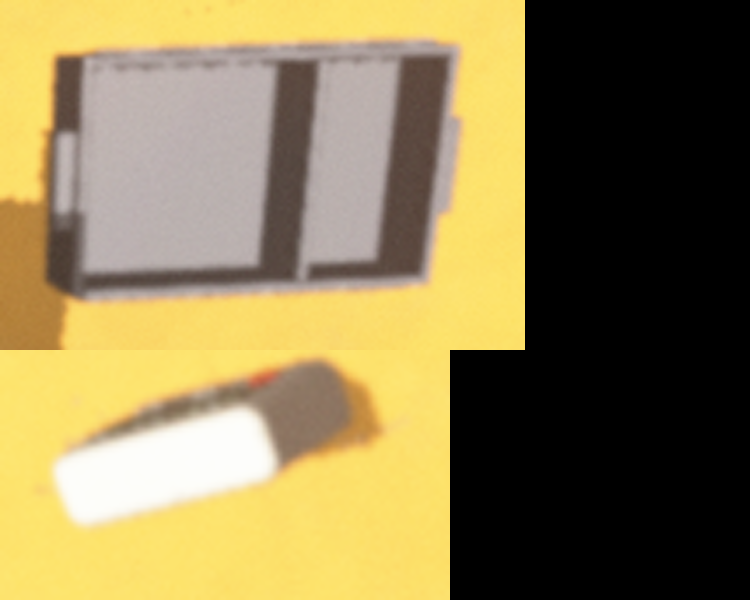

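```bash
python3 - <<'E'
from h import *
s=ctrl.get_state()
def rep(P,z,k,o):
  C=np.array([at('wrist',(a+.5)/k-.5+o[0],(b+.5)/k-.5+o[1],z,s) for a,b in P]); print(C.round(4),C.mean(0).round(4))
  for i in range(4):
    e=C[(i+1)%4]-C[i]; print(np.linalg.norm(e).round(4),np.degrees(np.arctan2(e[1],e[0])).round(2))
rep([(52,112),(260,51),(281,117),(76,177)],.06,5,(160,165))
rep([(82,53),(460,46),(428,282),(80,299)],.034,3.5,(410,100))
print(at('wrist',307,185.5,.111,s))
E
```

```text
[[ 0.4553 -0.0567  0.06  ]
 [ 0.4529 -0.0025  0.06  ]
 [ 0.4694 -0.0028  0.06  ]
 [ 0.4721 -0.0568  0.06  ]] [ 0.4624 -0.0297  0.06  ]
0.0542 92.56
0.0165 -0.96
0.0541 -87.18
0.0168 179.65
[[0.4471 0.2716 0.034 ]
 [0.4741 0.4044 0.034 ]
 [0.5579 0.3884 0.034 ]
 [0.5342 0.2589 0.034 ]] [0.5033 0.3308 0.034 ]
0.1355 78.52
0.0853 -10.77
0.1316 -100.36
0.088 171.75
[0.47989773 0.1093861  0.111     ]
```

Call:
{"api": "step_arm", "payload": {
  "commands": [
    {"travel": [-0.002, -0.013, 0.02], "turn": [0, 0, 0]},
    {"travel": [-0.002, -0.013, 0.05], "turn": [0, 0, 0]},
    {"travel": [-0.002, -0.013, 0.08], "turn": [0, 0, 0]},
    {"travel": [-0.002, -0.013, 0.11], "turn": [0, 0, 0]},
    {"travel": [-0.002, -0.013, 0.11], "turn": [0, 0, 0]}
  ]
}}

```text
time: 3.0
position: [0.4785, 0.109, 0.1547]
tool_rot: [-0.364, -3.117, 0.004]
ft_force: [-0.7, -1.1, 0.3]
grip_width: 1.002
grip_force: 0.0
```

Call:
{"api": "step_arm", "payload": {
  "commands": [
    {"travel": [0, 0, 0.03], "turn": [0, 0, 0]},
    {"travel": [0, 0, 0.06], "turn": [0, 0, 0]},
    {"travel": [0, 0, 0.08], "turn": [0, 0, 0]},
    {"travel": [0, 0, 0.09], "turn": [0, 0, 0]},
    {"travel": [0, 0, 0.09], "turn": [0, 0, 0]}
  ]
}}

```text
time: 3.5
position: [0.4807, 0.1096, 0.0672]
tool_rot: [0.364, 3.12, 0.0]
ft_force: [-0.2, 0.2, -0.2]
grip_width: 1.006
grip_force: 0.0
```

```bash
python3 -c "
from h import *
go([.481,.1098,.067])"
```

```text
pos [0.4807 0.1096 0.0672] t 3.5 travel [-0.0002  0.0002  0.0002] z [ 0.  0. -1.] yaw 76.69 F [-0.2  0.2 -0.2] grip 1.0056549449128993 0.0
```

Call:
{"api": "step_arm", "payload": {
  "commands": [
    {"travel": [0, 0, 0], "turn": [0, 0, 0]},
    {"travel": [0, 0, 0], "turn": [0, 0, 0]},
    {"travel": [0, 0, 0], "turn": [0, 0, 0]},
    {"travel": [0, 0, 0], "turn": [0, 0, 0]},
    {"travel": [0, 0, 0], "turn": [0, 0, 0]}
  ],
  "gripper": 0.5,
  "force": 20
}}

```text
time: 4.0
position: [0.4805, 0.1093, 0.067]
tool_rot: [0.365, 3.12, 0.001]
ft_force: [-1.7, -0.4, 3.0]
grip_width: 0.661
grip_force: 20.0
```

Call:
{"api": "step_arm", "payload": {
  "commands": [
    {"travel": [0, 0, 0], "turn": [0, 0, 0]},
    {"travel": [0, 0, 0], "turn": [0, 0, 0]},
    {"travel": [0, 0, -0.01], "turn": [0, 0, 0]},
    {"travel": [0, 0, -0.03], "turn": [0, 0, 0]},
    {"travel": [0, 0, -0.06], "turn": [0, 0, 0]}
  ]
}}

```text
time: 4.5
position: [0.4785, 0.1086, 0.1258]
tool_rot: [-0.365, -3.117, 0.004]
ft_force: [0.0, 0.4, -2.1]
grip_width: 0.661
grip_force: 20.0
```

Call:
{"api": "step_arm", "payload": {
  "commands": [
    {"travel": [0, 0, -0.02], "turn": [0, 0, 0]},
    {"travel": [0, 0, -0.02], "turn": [0, 0, 0]},
    {"travel": [0, 0, -0.02], "turn": [0, 0, 0]}
  ]
}}

```text
time: 4.8
position: [0.4799, 0.1092, 0.1463]
tool_rot: [-0.365, -3.12, -0.0]
ft_force: [-0.1, 0.6, -2.1]
grip_width: 0.663
grip_force: 20.0
```

```bash
python3 -c "
from h import *
go([.499,.307,.15])"
```

```text
pos [0.4799 0.1092 0.1463] t 4.8 travel [ 0.027   0.1969 -0.0036] z [-0.  0. -1.] yaw 76.67 F [-0.1  0.6 -2.1] grip 0.6633957816208296 19.999863440170884
```

Call:
{"api": "step_arm", "payload": {
  "commands": [
    {"travel": [0.003, 0.025, 0], "turn": [0, 0, 0]},
    {"travel": [0.009, 0.065, 0], "turn": [0, 0, 0]},
    {"travel": [0.015, 0.105, 0], "turn": [0, 0, 0]},
    {"travel": [0.021, 0.145, 0], "turn": [0, 0, 0]},
    {"travel": [0.025, 0.18, 0], "turn": [0, 0, 0]}
  ]
}}

```text
time: 5.3
position: [0.4959, 0.2918, 0.1444]
tool_rot: [-0.363, -3.118, 0.003]
ft_force: [0.0, 0.1, -1.5]
grip_width: 0.665
grip_force: 20.0
```

Call:
{"api": "step_arm", "payload": {
  "commands": [
    {"travel": [0.002, 0.017, 0], "turn": [0, 0, 0]},
    {"travel": [0.002, 0.017, 0], "turn": [0, 0, 0]},
    {"travel": [0.002, 0.017, 0], "turn": [0, 0, 0]},
    {"travel": [0.002, 0.017, 0], "turn": [0, 0, 0]}
  ]
}}

```text
time: 5.7
position: [0.4997, 0.3044, 0.1461]
tool_rot: [-0.369, -3.119, 0.003]
ft_force: [1.0, -0.5, -1.6]
grip_width: 0.659
grip_force: 20.0
```

```bash
python3 -c "
from h import *
go([.499,.307,.0725])
s,im=grab('wrist','w2.png')
cv2.imwrite('pics/w2c.png',cv2.resize(im[60:260,140:500,::-1],(720,400),interpolation=2))"
```

```text
pos [0.4997 0.3044 0.1461] t 5.7 travel [0.0012 0.0025 0.0736] z [-0.001 -0.002 -1.   ] yaw 76.49 F [ 1.  -0.5 -1.6] grip 0.6591248056433305 19.999700244516134
```

View pics/w2c.png

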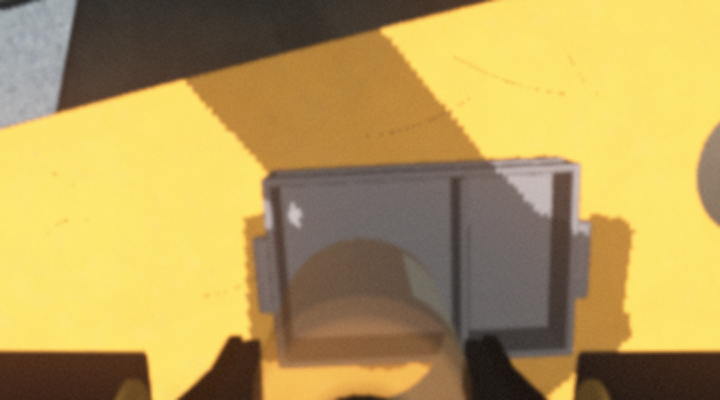

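The picture shows the bottle centred over the square bay (crop x 285–455, bottle axis ≈362). Lowering now.

Call:
{"api": "step_arm", "payload": {
  "commands": [
    {"travel": [0.001, 0.002, 0.015], "turn": [0, 0, 0]},
    {"travel": [0.001, 0.002, 0.03], "turn": [0, 0, 0]},
    {"travel": [0.001, 0.002, 0.045], "turn": [0, 0, 0]},
    {"travel": [0.001, 0.002, 0.06], "turn": [0, 0, 0]},
    {"travel": [0.001, 0.002, 0.062], "turn": [0, 0, 0]}
  ]
}}

```text
time: 6.25
position: [0.4971, 0.3081, 0.0814]
tool_rot: [-0.364, -3.117, 0.006]
ft_force: [-0.5, -0.3, -1.8]
grip_width: 0.658
grip_force: 20.0
```

Call:
{"api": "step_arm", "payload": {
  "commands": [
    {"travel": [0, 0, 0.003], "turn": [0, 0, 0]},
    {"travel": [0, 0, 0.006], "turn": [0, 0, 0]},
    {"travel": [0, 0, 0.009], "turn": [0, 0, 0]},
    {"travel": [0, 0, 0.009], "turn": [0, 0, 0]},
    {"travel": [0, 0, 0.009], "turn": [0, 0, 0]}
  ]
}}

```text
time: 6.75
position: [0.499, 0.3094, 0.0759]
tool_rot: [0.365, 3.12, 0.001]
ft_force: [-0.6, 0.2, -2.3]
grip_width: 0.662
grip_force: 20.0
```

Call:
{"api": "step_arm", "payload": {
  "commands": [
    {"travel": [0, 0, 0.001], "turn": [0, 0, 0]},
    {"travel": [0, 0, 0.002], "turn": [0, 0, 0]},
    {"travel": [0, 0, 0.002], "turn": [0, 0, 0]}
  ]
}}

```text
time: 7.05
position: [0.4988, 0.3093, 0.0735]
tool_rot: [-0.365, -3.12, -0.0]
ft_force: [0.0, 0.7, -0.7]
grip_width: 0.662
grip_force: 20.0
```

```bash
python3 -c "
from h import *
go([.499,.307,.0725])"
```

```text
pos [0.4988 0.3093 0.0735] t 7.05 travel [-0.0007 -0.0022  0.001 ] z [-0.  0. -1.] yaw 76.66 F [ 0.   0.7 -0.7] grip 0.6622598988161251 19.999843672849238
```

Call:
{"api": "step_arm", "payload": {
  "commands": [
    {"travel": [0, -0.002, 0.0], "turn": [0, 0, 0]},
    {"travel": [0, -0.002, 0.001], "turn": [0, 0, 0]},
    {"travel": [0, -0.002, 0.0015], "turn": [0, 0, 0]},
    {"travel": [0, -0.002, 0.0015], "turn": [0, 0, 0]}
  ]
}}

```text
time: 7.45
position: [0.4984, 0.3073, 0.0721]
tool_rot: [0.365, 3.12, 0.0]
ft_force: [0.4, 0.4, -1.1]
grip_width: 0.661
grip_force: 20.0
```

Call:
{"api": "step_arm", "payload": {
  "commands": [
    {"travel": [0, 0, 0.0005], "turn": [0, 0, 0]},
    {"travel": [0, 0, 0.001], "turn": [0, 0, 0]},
    {"travel": [0, 0, 0.001], "turn": [0, 0, 0]},
    {"travel": [0, 0, 0.001], "turn": [0, 0, 0]}
  ]
}}

```text
time: 7.85
position: [0.4985, 0.3073, 0.0721]
tool_rot: [-0.365, -3.12, -0.0]
ft_force: [-2.5, -2.6, 5.4]
grip_width: 0.663
grip_force: 20.0
```

Contact (+5 N, z stopped at 0.072, the floor). Releasing and rising.

Call:
{"api": "step_arm", "payload": {
  "commands": [
    {"travel": [0, 0, -0.0005], "turn": [0, 0, 0]},
    {"travel": [0, 0, -0.0005], "turn": [0, 0, 0]},
    {"travel": [0, 0, -0.0005], "turn": [0, 0, 0]},
    {"travel": [0, 0, -0.0005], "turn": [0, 0, 0]},
    {"travel": [0, 0, -0.0005], "turn": [0, 0, 0]}
  ],
  "gripper": 1
}}

```text
time: 8.35
position: [0.4983, 0.3073, 0.0714]
tool_rot: [-0.365, -3.12, 0.0]
ft_force: [1.1, 0.4, 0.5]
grip_width: 0.978
grip_force: 0.0
```

Call:
{"api": "step_arm", "payload": {
  "commands": [
    {"travel": [0, 0, -0.02], "turn": [0, 0, 0]},
    {"travel": [0, 0, -0.06], "turn": [0, 0, 0]},
    {"travel": [0, 0, -0.1], "turn": [0, 0, 0]},
    {"travel": [0, 0, -0.14], "turn": [0, 0, 0]},
    {"travel": [0, 0, -0.14], "turn": [0, 0, 0]}
  ]
}}

```text
time: 8.85
position: [0.5015, 0.3091, 0.2181]
tool_rot: [0.364, 3.112, 0.013]
ft_force: [0.7, 0.8, 0.2]
grip_width: 0.997
grip_force: 0.0
```

```bash
python3 -c "
from h import *
go([.462,-.03,.2])
s,im=grab('top','t1.png')
print(ctrl.get_state()['joint_positions'])
cv2.imwrite('pics/t1c.png',cv2.resize(im[200:320,180:460,::-1],None,fx=2.5,fy=2.5,interpolation=2))"
```

```text
pos [0.5015 0.3091 0.2181] t 8.85 travel [-0.0398 -0.3392  0.0154] z [ 0.009  0.007 -1.   ] yaw 76.65 F [0.7 0.8 0.2] grip 0.9972389585498809 0.0
[-0.92715356  0.1980807   0.37822993  1.66198966 -0.07667681  1.28930169
  0.80314055]
```

Call:
{"api": "step_arm", "payload": {
  "commands": [
    {"travel": [-0.005, -0.03, 0], "turn": [0, 0, 8]},
    {"travel": [-0.01, -0.07, 0], "turn": [0, 0, 16]},
    {"travel": [-0.015, -0.11, 0], "turn": [0, 0, 24]},
    {"travel": [-0.02, -0.15, 0], "turn": [0, 0, 32]},
    {"travel": [-0.02, -0.19, 0], "turn": [0, 0, 40]}
  ]
}}

```text
time: 9.4
position: [0.4732, 0.1158, 0.21]
tool_rot: [-1.418, -2.802, 0.003]
ft_force: [0.4, -0.1, -0.1]
grip_width: 1.001
grip_force: 0.0
```

Call:
{"api": "step_arm", "payload": {
  "commands": [
    {"travel": [0, 0, 0], "turn": [0, 0, 8]},
    {"travel": [0, 0, 0], "turn": [0, 0, 16]},
    {"travel": [0, 0, 0], "turn": [0, 0, 24]},
    {"travel": [0, 0, 0], "turn": [0, 0, 32]},
    {"travel": [0, 0, 0], "turn": [0, 0, 35]}
  ]
}}

```text
time: 9.9
position: [0.4732, 0.1176, 0.2101]
tool_rot: [-2.193, -2.248, 0.003]
ft_force: [0.7, -0.1, 0.1]
grip_width: 1.003
grip_force: 0.0
```

Call:
{"api": "step_arm", "payload": {
  "commands": [
    {"travel": [0, 0, 0], "turn": [0, 0, 0]},
    {"travel": [0, 0, 0], "turn": [0, 0, 0]}
  ]
}}

```text
time: 10.1
position: [0.4735, 0.1177, 0.2106]
tool_rot: [-2.187, -2.255, 0.002]
ft_force: [0.2, -0.9, 0.4]
grip_width: 1.0
grip_force: 0.0
```

```bash
python3 -c "
from h import *
go([.462,-.03,.2])
print(ctrl.get_state()['joint_positions'])"
```

```text
pos [0.4735 0.1177 0.2106] t 10.1 travel [-0.1473 -0.0159  0.0108] z [-0.001 -0.001 -1.   ] yaw 1.75 F [ 0.2 -0.9  0.4] grip 0.9999894986461548 0.0
[-0.81966619 -0.02531521  0.51753102  1.89295132  0.01337976  1.27222848
 -0.27572056]
```

Call:
{"api": "step_arm", "payload": {
  "commands": [
    {"travel": [-0.03, -0.003, 0.01], "turn": [0, 0, 0]},
    {"travel": [-0.07, -0.008, 0.03], "turn": [0, 0, 0]},
    {"travel": [-0.11, -0.012, 0.05], "turn": [0, 0, 0]},
    {"travel": [-0.14, -0.016, 0.07], "turn": [0, 0, 0]},
    {"travel": [-0.148, -0.016, 0.075], "turn": [0, 0, 0]}
  ]
}}

```text
time: 10.6
position: [0.46, -0.0343, 0.1344]
tool_rot: [-2.192, -2.247, 0.005]
ft_force: [0.0, 0.8, 0.1]
grip_width: 0.998
grip_force: 0.0
```

Call:
{"api": "step_arm", "payload": {
  "commands": [
    {"travel": [0, 0, 0], "turn": [0, 0, 0]},
    {"travel": [0, 0, 0], "turn": [0, 0, 0]},
    {"travel": [0, 0, 0], "turn": [0, 0, 0]}
  ]
}}

```text
time: 10.9
position: [0.4632, -0.0289, 0.1373]
tool_rot: [2.185, 2.256, 0.002]
ft_force: [-0.5, -0.5, 0.3]
grip_width: 1.0
grip_force: 0.0
```

```bash
python3 -c "
from h import *
go([.462,-.03,.057])
s,im=grab('wrist','w3.png')
for p in((.4534,-.0025),(.4704,-.0025),(.4704,-.0568),(.4534,-.0568)): print(proj('wrist',[*p,.06],s).round(1))
cv2.imwrite('pics/w3c.png',cv2.resize(im[50:300,160:480,::-1],None,fx=2.4,fy=2.4,interpolation=2))"
```

```text
pos [ 0.4632 -0.0289  0.1373] t 10.9 travel [-0.0011 -0.0013  0.0803] z [ 0.001  0.    -1.   ] yaw 1.83 F [-0.5 -0.5  0.3] grip 0.9995790398789144 0.0
[308.1 176.4]
[330.9 177.1]
[328.  244.2]
[306.6 243.5]
```

View pics/w3c.png

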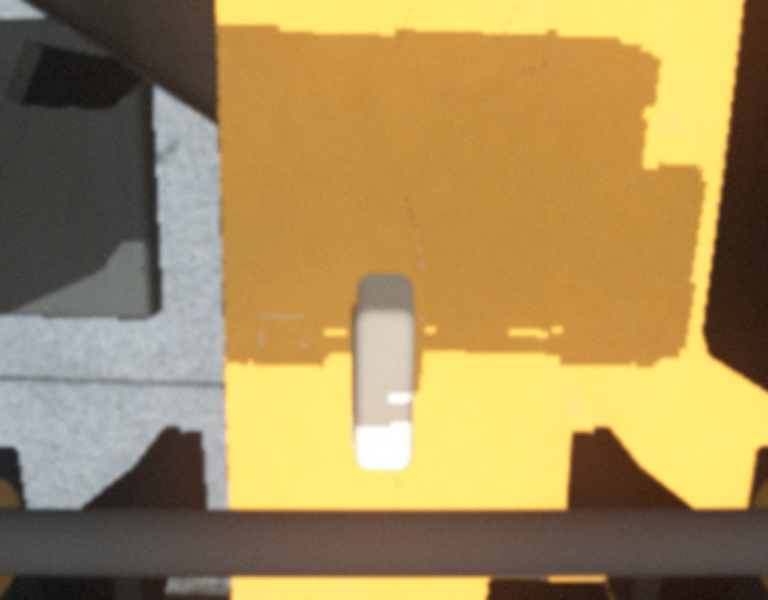

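The timer top lies at crop (357–413, 308–468), within about 1 px of prediction and aligned with the tool. Descending.

Call:
{"api": "step_arm", "payload": {
  "commands": [
    {"travel": [-0.002, -0.001, 0.02], "turn": [0, 0, 0]},
    {"travel": [-0.002, -0.001, 0.045], "turn": [0, 0, 0]},
    {"travel": [-0.002, -0.001, 0.065], "turn": [0, 0, 0]},
    {"travel": [-0.002, -0.001, 0.077], "turn": [0, 0, 0]},
    {"travel": [-0.002, -0.001, 0.077], "turn": [0, 0, 0]}
  ]
}}

```text
time: 11.45
position: [0.4605, -0.032, 0.0585]
tool_rot: [-2.187, -2.254, 0.004]
ft_force: [-0.1, 0.3, -0.1]
grip_width: 0.999
grip_force: 0.0
```

Call:
{"api": "step_arm", "payload": {
  "commands": [
    {"travel": [0, 0, 0], "turn": [0, 0, 0]},
    {"travel": [0, 0, 0], "turn": [0, 0, 0]}
  ],
  "gripper": 0.55,
  "force": 10
}}

```text
time: 11.65
position: [0.4624, -0.0323, 0.0606]
tool_rot: [2.188, 2.253, 0.003]
ft_force: [-0.3, -0.7, -0.1]
grip_width: 0.894
grip_force: 0.0
```

```bash
python3 -c "
from h import *
go([.462,-.031,.060])"
```

```text
pos [ 0.4624 -0.0323  0.0606] t 11.65 travel [ 0.0014 -0.0004  0.0006] z [ 0.002  0.001 -1.   ] yaw 1.68 F [-0.3 -0.7 -0.1] grip 0.8940004756336711 0.0
```

Call:
{"api": "step_arm", "payload": {
  "commands": [
    {"travel": [0.001, 0, 0], "turn": [0, 0, 0]},
    {"travel": [0.001, 0, 0], "turn": [0, 0, 0]},
    {"travel": [0.001, 0, 0], "turn": [0, 0, 0]},
    {"travel": [0.001, 0, 0], "turn": [0, 0, 0]},
    {"travel": [0.001, 0, 0], "turn": [0, 0, 0]}
  ],
  "gripper": 0.1,
  "force": 12
}}

```text
time: 12.15
position: [0.4614, -0.0316, 0.0596]
tool_rot: [2.189, 2.253, 0.0]
ft_force: [0.1, 0.6, -0.6]
grip_width: 0.45
grip_force: 0.0
```

Call:
{"api": "step_arm", "payload": {
  "commands": [
    {"travel": [0, 0, 0], "turn": [0, 0, 0]},
    {"travel": [0, 0, 0], "turn": [0, 0, 0]},
    {"travel": [0, 0, 0], "turn": [0, 0, 0]},
    {"travel": [0, 0, 0], "turn": [0, 0, 0]},
    {"travel": [0, 0, 0], "turn": [0, 0, 0]}
  ]
}}

```text
time: 12.65
position: [0.4614, -0.0316, 0.0595]
tool_rot: [2.189, 2.253, 0.0]
ft_force: [-0.6, -0.9, 0.4]
grip_width: 0.225
grip_force: 11.9
```

Call:
{"api": "step_arm", "payload": {
  "commands": [
    {"travel": [0, 0, -0.005], "turn": [0, 0, 0]},
    {"travel": [0, 0, -0.015], "turn": [0, 0, 0]},
    {"travel": [0, 0, -0.03], "turn": [0, 0, 0]},
    {"travel": [0, 0, -0.03], "turn": [0, 0, 0]},
    {"travel": [0, 0, -0.03], "turn": [0, 0, 0]}
  ]
}}

```text
time: 13.15
position: [0.4617, -0.0314, 0.09]
tool_rot: [2.189, 2.253, 0.002]
ft_force: [-0.1, 0.2, -1.9]
grip_width: 0.224
grip_force: 11.9
```

```bash
python3 -c "
from h import *
go([.462,-.031,.060])
s,im=grab('scene','s3.png'); s,w=grab('wrist','w4.png')
a=cv2.resize(im[200:340,250:450,::-1],None,fx=3,fy=3,interpolation=2)[:, :600]
b=cv2.resize(w[150:300,220:420,::-1],(240,180),interpolation=2)
cv2.imwrite('pics/s3c.png',np.vstack([a,np.pad(b,((0,0),(0,360),(0,0)))]))"
```

```text
pos [ 0.4617 -0.0314  0.09  ] t 13.15 travel [0.0004 0.0003 0.03  ] z [ 0.001  0.001 -1.   ] yaw 1.67 F [-0.1  0.2 -1.9] grip 0.22388896274635398 11.909236988940393
```

View pics/s3c.png

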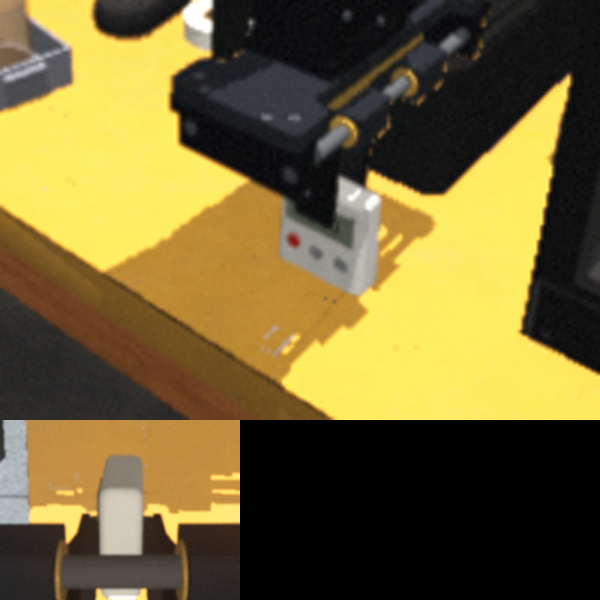

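The timer is held upright and off the table. Carrying it over.

Call:
{"api": "step_arm", "payload": {
  "commands": [
    {"travel": [0, 0, -0.035], "turn": [0, 0, 0]},
    {"travel": [0.03, 0.003, -0.07], "turn": [0, 0, 0]},
    {"travel": [0.065, 0.006, -0.1], "turn": [0, 0, 0]},
    {"travel": [0.105, 0.009, -0.115], "turn": [0, 0, 0]},
    {"travel": [0.145, 0.012, -0.12], "turn": [0, 0, 0]}
  ]
}}

```text
time: 13.75
position: [0.4699, 0.1154, 0.2113]
tool_rot: [2.189, 2.252, 0.005]
ft_force: [1.8, -0.6, -1.0]
grip_width: 0.228
grip_force: 11.9
```

Call:
{"api": "step_arm", "payload": {
  "commands": [
    {"travel": [0.03, 0.005, 0], "turn": [0, 0, -8]},
    {"travel": [0.06, 0.01, 0], "turn": [0, 0, -16]},
    {"travel": [0.09, 0.015, 0], "turn": [0, 0, -24]},
    {"travel": [0.12, 0.02, 0], "turn": [0, 0, -32]},
    {"travel": [0.15, 0.025, 0], "turn": [0, 0, -40]}
  ]
}}

```text
time: 14.25
position: [0.4894, 0.2655, 0.2085]
tool_rot: [-1.277, -2.869, 0.002]
ft_force: [-0.3, 0.2, -0.5]
grip_width: 0.219
grip_force: 11.9
```

Call:
{"api": "step_arm", "payload": {
  "commands": [
    {"travel": [0, 0, 0], "turn": [0, 0, -8]},
    {"travel": [0, 0, 0], "turn": [0, 0, -16]},
    {"travel": [0, 0, 0], "turn": [0, 0, -24]},
    {"travel": [0, 0, 0], "turn": [0, 0, -32]},
    {"travel": [0, 0, 0], "turn": [0, 0, -38]}
  ]
}}

```text
time: 14.75
position: [0.4893, 0.2642, 0.2084]
tool_rot: [-0.275, -3.128, 0.002]
ft_force: [-0.2, -0.5, -0.7]
grip_width: 0.226
grip_force: 11.9
```

Call:
{"api": "step_arm", "payload": {
  "commands": [
    {"travel": [0, 0, 0], "turn": [0, 0, 0]},
    {"travel": [0, 0, 0], "turn": [0, 0, 0]}
  ]
}}

```text
time: 14.95
position: [0.4895, 0.2642, 0.2089]
tool_rot: [-0.287, -3.128, 0.001]
ft_force: [-0.4, -0.7, -1.5]
grip_width: 0.221
grip_force: 11.9
```

```bash
python3 -c "
from h import *
go([.518,.3667,.2])"
```

```text
pos [0.4895 0.2642 0.2089] t 14.95 travel [-0.0093  0.106   0.0088] z [-0.001 -0.001 -1.   ] yaw 79.51 F [-0.4 -0.7 -1.5] grip 0.22114890278663882 11.909427770006005
```

Call:
{"api": "step_arm", "payload": {
  "commands": [
    {"travel": [-0.003, 0.03, 0], "turn": [0, 0, 0]},
    {"travel": [-0.006, 0.065, 0], "turn": [0, 0, 0]},
    {"travel": [-0.008, 0.095, 0], "turn": [0, 0, 0]},
    {"travel": [-0.009, 0.106, 0.005], "turn": [0, 0, 0]},
    {"travel": [-0.009, 0.106, 0.01], "turn": [0, 0, 0]}
  ]
}}

```text
time: 15.45
position: [0.5171, 0.3684, 0.1984]
tool_rot: [-0.281, -3.128, 0.001]
ft_force: [0.6, -0.8, -0.8]
grip_width: 0.227
grip_force: 11.9
```

Call:
{"api": "step_arm", "payload": {
  "commands": [
    {"travel": [0, 0, 0.02], "turn": [0, 0, 0]},
    {"travel": [0, 0, 0.045], "turn": [0, 0, 0]},
    {"travel": [0, 0, 0.06], "turn": [0, 0, 0]},
    {"travel": [0, 0, 0.06], "turn": [0, 0, 0]},
    {"travel": [0, 0, 0.06], "turn": [0, 0, 0]}
  ]
}}

```text
time: 15.95
position: [0.5179, 0.3662, 0.14]
tool_rot: [0.285, 3.128, -0.0]
ft_force: [-0.1, 0.2, -0.2]
grip_width: 0.225
grip_force: 11.9
```

```bash
python3 -c "
from h import *
go([.518,.3667,.065])
s,im=grab('wrist','w5.png')
cv2.imwrite('pics/w5c.png',cv2.resize(im[60:310,160:480,::-1],None,fx=2.4,fy=2.4,interpolation=2))"
```

```text
pos [0.5179 0.3662 0.14  ] t 15.95 travel [-0.      0.0005  0.075 ] z [ 0. -0. -1.] yaw 79.59 F [-0.1  0.2 -0.2] grip 0.22477696624021218 11.910103863483528
```

View pics/w5c.png

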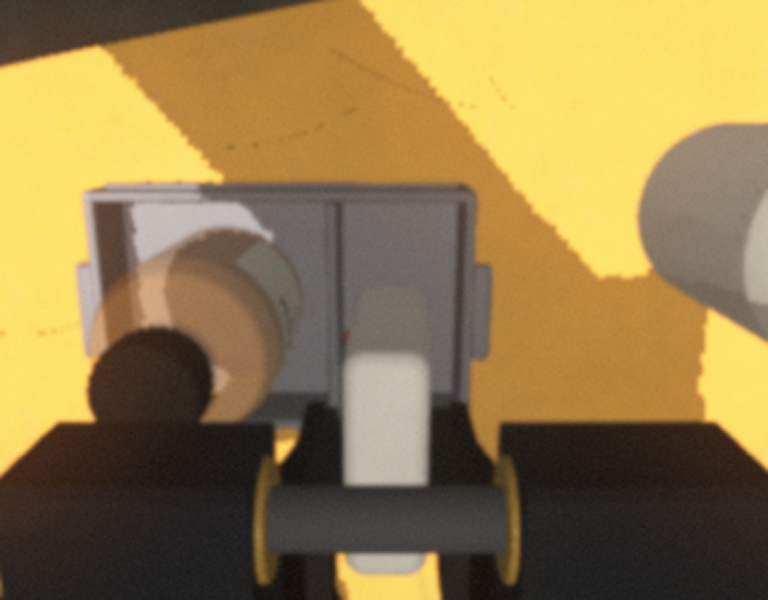

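```bash
python3 - <<'E'
from h import *
s=ctrl.get_state(); c=np.array([.5034,.3307]); a=np.radians(-10.4); R=np.array([[np.cos(a),-np.sin(a)],[np.sin(a),np.cos(a)]])
for n,p,z in(('tim bl',(357,286),.0805),('tim br',(429,286),.0805),('top tl',(350,352),.1405),('top tr',(430,352),.1405),('div rim',(337,203),.034),('right rim',(467,190),.034),('front rim',(400,190),.034)):
  P=at('wrist',p[0]/2.4+160,p[1]/2.4+60,z,s); print(n,(R.T@(P[:2]-c)*1e3).round(1))
E
```

```text
tim bl [-19.9  29.8]
tim br [-19.9  50.5]
top tl [-19.2  30.5]
top tr [-19.2  47.2]
div rim [-38.5  21.5]
right rim [-43.   65.8]
front rim [-42.9  43. ]
```

Timer in the carrier frame: y 30–50 (bay 20–64), x −20 to +38 (bay ±40). I shift 4 mm towards −x and lower slowly.

Call:
{"api": "step_arm", "payload": {
  "commands": [
    {"travel": [0.004, 0, 0.01], "turn": [0, 0, 0]},
    {"travel": [0.004, 0, 0.025], "turn": [0, 0, 0]},
    {"travel": [0.004, 0, 0.04], "turn": [0, 0, 0]},
    {"travel": [0.004, 0, 0.05], "turn": [0, 0, 0]},
    {"travel": [0.004, 0, 0.05], "turn": [0, 0, 0]}
  ]
}}

```text
time: 16.5
position: [0.5123, 0.3667, 0.0868]
tool_rot: [-0.283, -3.126, 0.005]
ft_force: [-0.0, -0.4, -0.3]
grip_width: 0.221
grip_force: 11.9
```

Call:
{"api": "step_arm", "payload": {
  "commands": [
    {"travel": [0, 0, 0.005], "turn": [0, 0, 0]},
    {"travel": [0, 0, 0.01], "turn": [0, 0, 0]},
    {"travel": [0, 0, 0.015], "turn": [0, 0, 0]},
    {"travel": [0, 0, 0.018], "turn": [0, 0, 0]},
    {"travel": [0, 0, 0.018], "turn": [0, 0, 0]}
  ]
}}

```text
time: 17.0
position: [0.5135, 0.3676, 0.0711]
tool_rot: [-0.283, -3.128, 0.001]
ft_force: [0.6, 0.2, -0.3]
grip_width: 0.222
grip_force: 11.9
```

Call:
{"api": "step_arm", "payload": {
  "commands": [
    {"travel": [0, 0, 0.002], "turn": [0, 0, 0]},
    {"travel": [0, 0, 0.004], "turn": [0, 0, 0]},
    {"travel": [0, 0, 0.005], "turn": [0, 0, 0]},
    {"travel": [0, 0, 0.005], "turn": [0, 0, 0]},
    {"travel": [0, 0, 0.005], "turn": [0, 0, 0]}
  ]
}}

```text
time: 17.5
position: [0.5138, 0.3678, 0.0666]
tool_rot: [0.283, 3.129, 0.0]
ft_force: [0.1, -1.3, -0.8]
grip_width: 0.225
grip_force: 11.9
```

Call:
{"api": "step_arm", "payload": {
  "commands": [
    {"travel": [0, 0, 0.0005], "turn": [0, 0, 0]},
    {"travel": [0, 0, 0.001], "turn": [0, 0, 0]},
    {"travel": [0, 0, 0.0015], "turn": [0, 0, 0]},
    {"travel": [0, 0, 0.0015], "turn": [0, 0, 0]}
  ]
}}

```text
time: 17.9
position: [0.5137, 0.3677, 0.065]
tool_rot: [-0.283, -3.129, 0.0]
ft_force: [-0.2, -0.5, -1.4]
grip_width: 0.222
grip_force: 11.9
```

Call:
{"api": "step_arm", "payload": {
  "commands": [
    {"travel": [0, 0, 0.0005], "turn": [0, 0, 0]},
    {"travel": [0, 0, 0.001], "turn": [0, 0, 0]},
    {"travel": [0, 0, 0.001], "turn": [0, 0, 0]},
    {"travel": [0, 0, 0.001], "turn": [0, 0, 0]}
  ]
}}

```text
time: 18.3
position: [0.5138, 0.3679, 0.0645]
tool_rot: [0.283, 3.129, 0.001]
ft_force: [-1.0, -0.4, 2.7]
grip_width: 0.224
grip_force: 11.9
```

Contact is at 0.0645, the expected bay floor. Opening only slightly, then rising.

Call:
{"api": "step_arm", "payload": {
  "commands": [
    {"travel": [0, 0, 0], "turn": [0, 0, 0]},
    {"travel": [0, 0, 0], "turn": [0, 0, 0]},
    {"travel": [0, 0, 0], "turn": [0, 0, 0]},
    {"travel": [0, 0, 0], "turn": [0, 0, 0]},
    {"travel": [0, 0, 0], "turn": [0, 0, 0]}
  ],
  "gripper": 0.3
}}

```text
time: 18.8
position: [0.5137, 0.3677, 0.0639]
tool_rot: [-0.283, -3.129, 0.0]
ft_force: [-0.4, -0.6, -0.2]
grip_width: 0.3
grip_force: 0.0
```

Call:
{"api": "step_arm", "payload": {
  "commands": [
    {"travel": [0, 0, -0.004], "turn": [0, 0, 0]},
    {"travel": [0, 0, -0.012], "turn": [0, 0, 0]},
    {"travel": [0, 0, -0.025], "turn": [0, 0, 0]},
    {"travel": [0, 0, -0.045], "turn": [0, 0, 0]},
    {"travel": [0, 0, -0.07], "turn": [0, 0, 0]}
  ]
}}

```text
time: 19.3
position: [0.5135, 0.3675, 0.1352]
tool_rot: [-0.283, -3.128, 0.001]
ft_force: [0.0, -0.1, -0.2]
grip_width: 0.302
grip_force: 0.0
```

Call:
{"api": "step_arm", "payload": {
  "commands": [
    {"travel": [0, 0, -0.04], "turn": [0, 0, 0]},
    {"travel": [0, 0, -0.08], "turn": [0, 0, 0]},
    {"travel": [0, 0, -0.12], "turn": [0, 0, 0]},
    {"travel": [0, 0, -0.12], "turn": [0, 0, 0]},
    {"travel": [0, 0, -0.12], "turn": [0, 0, 0]}
  ]
}}

```text
time: 19.8
position: [0.5144, 0.368, 0.2565]
tool_rot: [0.283, 3.126, 0.005]
ft_force: [1.2, 0.2, -0.5]
grip_width: 0.295
grip_force: 0.0
```

```bash
python3 - <<'E'
from h import *
go([.5,.3,.25])
s,w=grab('wrist','w6.png'); _,im=grab('scene','s6.png')
a=cv2.resize(im[130:270,160:360,::-1],(430,300),interpolation=2); b=cv2.resize(w[60:340,160:560,::-1],(430,300),interpolation=2)
cv2.imwrite('pics/end.png',np.vstack([a,b]))
E
```

```text
pos [0.5144 0.368  0.2565] t 19.8 travel [ 0.0019 -0.0695  0.0063] z [ 0.003  0.003 -1.   ] yaw 79.65 F [ 1.2  0.2 -0.5] grip 0.2948027209423769 0.0
```

View pics/end.png

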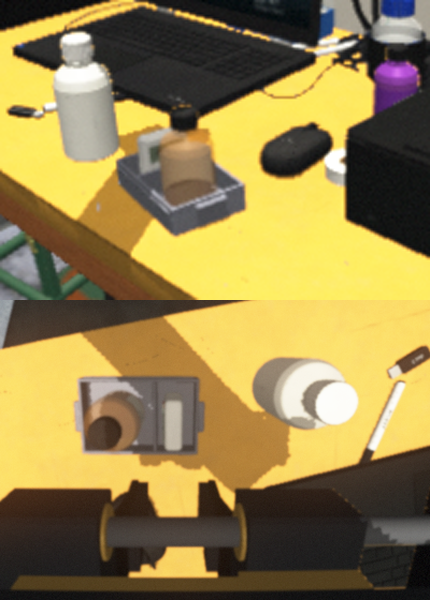

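The bottle stands in the square bay at (108,425) and the timer upright in the slot at (173,425). The large bottle is unmoved and the arm is clear.

```bash
python3 -c "
from bench import ctrl
print(ctrl.close_job())"
```

```text
the job is handed in; nothing more can be done
None
```

The small bottle stands upright in the square bay and the timer upright along the narrow bay; both were set down by contact, and the job was handed in at about 20 s with the arm clear.

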